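# Wedge the rocking centrifuge

### The arm

A 7-joint arm with a two-finger parallel gripper is mounted at the origin on the work surface. World frame = base frame: x ahead of the robot, y to its left, z up, the work surface at z = 0. Lengths are in m, angles in rad, forces in N, time in s.
With the tool pointing down it reaches from about 0.4 to 0.875 m from the base axis. Payload 6.5 kg.
Tool frame: the origin (TCP) lies at the centre of the arm's flange, where the gripper is bolted on; the fingertips stand 173 mm ahead of it and the grasp point (between the pads) lies r.hold_point_z ahead of it (r.hold_point_z is the distance from the TCP to the grasp point, in m); z points along the fingers, y is the line along which they close (so a half turn about z gives the same grasp; the last joint's range is limited). The gripper opens to 85 mm and grips with 20 to 120 N. Pads are 22 mm wide; open, the fingers measure 114 mm over their backs; the gripper's body (76 mm by 85 mm) begins 54 mm behind the grasp point. The pads swing forward as they close: fully open they stand 13 mm farther back than shut.
Start: joints at [-0.066, 0.536, -0.004, 1.538, 0.003, 1.067, -0.071], TCP at [0.65, 0, 0.405] pointing down, gripper open.
Joint ranges: [-2.7, 2.7], [-0.37, 2.16], [-1.27, 1.26], [0.24, 2.4], [-1.31, 4.45], [0.19, 1.91], [-2.76, 2.76]. Speed limits (rad/s): [2.39, 2.39, 3.14, 3.14, 3.14, 3.14, 3.14].

### API

Orientations are given as a unit quaternion [x, y, z, w].
In Python, from workcell import r gives the robot as it stands.
- The arm moves only by the tool apply_moves, never from a script. Its argument "increments" is a list of rows, each a list of 6 numbers: the shift along the tool's x, y, z in cm, then the turn, a rotation vector about the tool's x, y, z in rad. In form: [[tx, ty, tz, wx, wy, wz], ...]. A call has 1 to 12 rows; each row shifts and turns the commanded pose from where the row before left it, along the tool's axes as they then stand; what a row does not reach is not made up. A row lasts 1/8 s, in which the tool goes at most 62.5 mm and 10.7 degrees, less where a joint would pass 70% of its speed; a pose out of reach is approached as far as the arm can. A call with a gripper value outside its range is refused whole. "fingers" is the finger opening in cm, from 0 to 8.54, set as the call begins (left out, the last holds). The fingers move at their own pace and stop on an object; "grip_force" is the grip in N (left out, the last holds). Time passes only in rows, so rows that do not move let the fingers close. It gives the time, the measured TCP pose, the force, the opening and the grip force at its end, in the units of the state.
- r.get_state(): the state, without advancing time (a new reading comes with each control period).
- r.read_camera(name): name is "scene" or "side" or "wrist"; returns the picture (480x640x3 uint8, red, green, blue); there is no depth.
- r.get_calibration(name): a dict with "camera_matrix" (3x3 intrinsics, pixels), "dist" ([k1, k2, p1, p2, k3] as OpenCV has them; the pictures are not rectified), "world_to_cam" (4x4, takes a point from world to camera coordinates); the wrist camera has in their place "tool_from_camera" (4x4, takes a point from camera to tool coordinates, whose origin is the TCP and whose axes are the flange's). Camera axes: x right, y up, looking along -z (the intrinsics and any distortion apply to the point x, -y, -z); pixel columns grow to the right and rows downward; lengths in m; the calibration is good to about 2 mm. A picture is of the moment at which its call begins: read the wrist's pose just before it. get_calibration takes no time and is no camera call.
- r.close_job(): hands the job in; it is judged then, once.
Trained networks look in the newest picture that a camera, given by its name, has taken for a name from the list of things; names that differ only in an ending like _2 or _b are one class to them, and where a whole thing is asked for, a point or a joint stands for the part that bears it (a point fixed in the world has none). Each returns a list of dicts, best first, with "p" (0 to 1); they miss things now and then, are a little off and sometimes report something else, mostly with a low value. They report only what shows in the picture. A call takes as long as a camera call. They do not tell look-alikes from the thing itself.
- r.search_frame(camera, name): "pixel" ([column, row] in pixels, amid what is visible of it).
- r.tip_of(camera, name): "pixel" ([column, row] in pixels: a listed point, or the origin of a listed thing).
The state is a dict: "t": time; "qpos": joint angles; "qd": joint speeds; "tau": joint torques, N m; "ee_pos": TCP position; "tcp_rot": TCP orientation; "contact_force": force on the tool from outside, world axes, zero at the start; "moment": the same for the moment, N m; "opening": opening from 0.0 (shut) to 1.0 (fully open); "gripper_force": force on a finger pad.
Only numpy, scipy, OpenCV 4.12 (cv2) and the standard library are available. Lean on these libraries where they do the work, as an engineer would, in place of code of your own. Each camera call takes 0.05 s, during which the arm holds its last target. There are 200 camera calls.

### The job

The small white centrifuge rocks because one of its four feet, the one nearest the wedge, is screwed in too far: first press down on its top at that corner and feel it rock. Then push the black rubber wedge along the counter, thin end first, under the short foot until the machine no longer rocks, and finish while still pressing firmly down (about 10 N) on that corner of the machine, which must stay level. Use the fingertips only: pick nothing up, do not shove the machine along, and leave everything else where it stands.

Things in the scene. Friction and masses are not known exactly. Their poses are not given: they have to be found in the camera images.
- centrifuge: Low white machine, 3 kg, round black lid (91 mm high), two black knobs on its +x side. Base plate 190 (x) by 220 mm (y), 22 to 30 mm above the counter; housing 150 by 180 mm, flat top 75 mm high. Origin: its centre at counter level. 19 mm round feet at x +-75, y +-90 mm; the one at +x, +y is short. Stands level; over 10 N sideways slides it; it must stay within 20 mm of its place.
- foot_tip (a point): Centre of the underside of the short foot (round, 19 mm across), at x +75, y +90 mm of the machine. It hangs 6 to 10 mm above the counter while the machine stands level, different each time. Pressing the corner brings it down to the counter.
- press_spot (a point): Place to press: on the flat white top of the housing, 75 mm high, 17 mm in from both edges at the corner above the short foot, clear of the lid by 40 mm. 3 to 7 N down here tips the machine about the line through the two neighbouring feet; let go, it tips back level.
- wedge: Black rubber wedge, 90 mm long (x), 50 wide (y), 0.08 kg, flat on the counter on the machine's +y side. Origin: centre of its underside; +x points to the thin end, turned towards the machine within 0.3 rad. Top slopes evenly from 18 mm high at the upright back face (x -45 mm) to 3 mm at the thin end. Slides with under 2 N until it meets the foot; friction then holds it there.
- vial_a: bystander: clear glass vial with metal cap, 26 mm across, 48 mm tall; origin at the centre of its underside
- vial_b: bystander: amber glass vial with metal cap, 26 mm across, 48 mm tall; origin at the centre of its underside
- carton: bystander: small cardboard carton 50 x 90 x 35 mm; origin at the centre of its underside
- bottle_a: bystander: white antiseptic bottle, 72 mm across, 190 mm tall; origin at the centre of its underside
- bottle_b: bystander: second white antiseptic bottle, 72 mm across, 190 mm tall; origin at the centre of its underside
- cup: bystander: paper cup, 72 mm across, 85 mm tall; origin at the centre of its underside
- marker: bystander: marker pen lying down, 14 mm thick, 134 mm long; origin at its underside
Things that resemble listed ones, but are neither listed nor needed, are in the scene too. Several things have the shape of the wedge; the one meant has the colours described above.

How it is judged:
On the way, in this order (a step that is already met when the one before it is completed fails the run):
1. the short-footed corner is pressed and the machine rocks down (angle between centrifuge's own z axis and vertical above 0.025 rad and contact force between the fingers and centrifuge above 1 N), for 0.1 s.
2. the wedge lies under the short foot (x of foot_tip in the frame of wedge between -0.045 and 0.045 m and y of foot_tip in the frame of wedge between -0.022 and 0.022 m), for 0.2 s.
At the end, for the whole second after the job is handed in: The wedge lies flat on the counter under the short foot (foot centre within 22 mm of the wedge's centre line and over its length) and carries more than 1.5 N; the fingertips press on the machine with more than 5 N and it is level to within 0.014 rad, still, and within 20 mm of its first place (all of step 2 and angle between centrifuge's own z axis and vertical below 0.014 rad and contact force between the fingers and centrifuge above 5 N and contact force between centrifuge and wedge above 1.5 N and distance of centrifuge from where it was at the start of the episode below 0.02 m and angle between wedge's own z axis and vertical below 0.06 rad and linear speed of each of centrifuge, wedge below 0.02 m/s); the arm keeps its last pose, push and grip.
It fails at once if the wedge is lifted off the counter (height (world z) of wedge above 0.012 m or angle between wedge's own z axis and vertical above 0.5 rad).
It fails at once if the machine is lifted, tipped over or shoved along (height (world z) of centrifuge above 0.015 m or angle between centrifuge's own z axis and vertical above 0.17 rad or distance of centrifuge from where it was at the start of the episode above 0.03 m).
It fails at once if a bystander is moved more than 30 mm or knocked over (distance of any of vial_a, vial_b, carton, bottle_a, bottle_b, cup, marker from where it was at the start of the episode above 0.03 m or angle between any of vial_a, vial_b, carton, bottle_a, bottle_b, cup's own z axis and vertical above 0.5 rad).
It also fails if it takes over 54 s, if anything falls off the work surface, if the arm or the gripper's body presses on something with over 40 N, if the wrist force passes 120 N, or if a joint passes its speed limit or range.

## Working session

There is one attempt and no reset: what is moved stays moved. The work goes in short steps, Python scripts to look and compute and a tool call to move; the robot and the scene stay as the last step left them, time stands still between calls to the robot, and variables do not carry over. Pictures are saved under pics/ and viewed, at most 10 in all, crops included, and the job is handed in when it is done.

Besides the shell and the picture viewer there is one more tool, called after "Emit:" by a JSON object that holds its "name" and its "arguments", one argument or row to a line. apply_moves: Moves the arm, as the interface text tells. Its arguments: {"type":"object","properties":{"increments":{"type":"array"},"fingers":{"type":"number"},"grip_force":{"type":"number"}},"required":["increments"]}

```bash
mkdir -p pics; ls; python3 - <<'E'
from workcell import r
import cv2,numpy as np
s=r.get_state(); print(s, r.hold_point_z)
for c in("scene","side"):
    cv2.imwrite(f"pics/{c}0.png",r.read_camera(c)[:,:,::-1]); k=r.get_calibration(c); print(c,k)
    for n in("wedge","centrifuge"): print(n,r.search_frame(c,n))
    for n in("wedge","centrifuge","foot_tip","press_spot"): print(n,r.tip_of(c,n))
E
```

```text
pics
{'t': 0.0, 'qpos': array([-0.06620523,  0.53716088, -0.00445749,  1.53888189,  0.00257581,
        1.0673039 , -0.07121634]), 'qd': array([-5.71354361e-04,  8.36101029e-04, -3.49857220e-04,  5.01110192e-05,
       -4.34536796e-04,  1.95215416e-03,  1.64533578e-03]), 'tau': array([-4.51575825e-04, -5.83398092e+01,  1.04865700e+00, -2.59097242e+01,
        1.23920938e-02,  9.44124302e-03, -7.87308863e-06]), 'ee_pos': array([6.49662743e-01, 2.01253783e-05, 4.03812652e-01]), 'tcp_rot': array([ 7.07083396e-01,  7.07129625e-01, -6.51706761e-04, -5.82679431e-04]), 'contact_force': array([ 0.79606448, -0.61901793,  0.60754801]), 'moment': array([-0.02483519, -0.02509882,  0.02483283]), 'gripper_force': 0.0, 'opening': 0.9992510194597924} 0.1547
scene {'camera_matrix': array([[540.47542907,   0.        , 337.92060313],
       [  0.        , 540.47542907, 240.9728657 ],
       [  0.        ,   0.        ,   1.        ]]), 'dist': array([-0.08927791,  0.        ,  0.        ,  0.        ,  0.        ]), 'world_to_cam': array([[ 0.68393936,  0.72924874, -0.02057243, -0.37267607],
       [-0
[... 1021 characters left out ...]

       [ 0.1594653 , -0.58452384,  0.79555182, -0.15041065],
       [-0.23211501,  0.76107172,  0.60571648, -1.37939579],
       [ 0.        ,  0.        ,  0.        ,  1.        ]])}
wedge [{'pixel': [289.2, 331.0], 'p': 0.86}, {'pixel': [255.5, 274.0], 'p': 0.79}, {'pixel': [348.7, 298.1], 'p': 0.6}]
centrifuge [{'pixel': [360.7, 235.9], 'p': 0.56}]
wedge [{'pixel': [283.8, 334.4], 'p': 0.93}, {'pixel': [258.8, 276.9], 'p': 0.88}, {'pixel': [350.0, 297.9], 'p': 0.79}]
centrifuge [{'pixel': [357.4, 242.3], 'p': 0.67}, {'pixel': [333.5, 177.5], 'p': 0.28}]
foot_tip [{'pixel': [391.5, 290.3], 'p': 0.43}]
press_spot [{'pixel': [336.6, 240.6], 'p': 0.58}, {'pixel': [349.4, 296.7], 'p': 0.19}]
```

View pics/scene0.png

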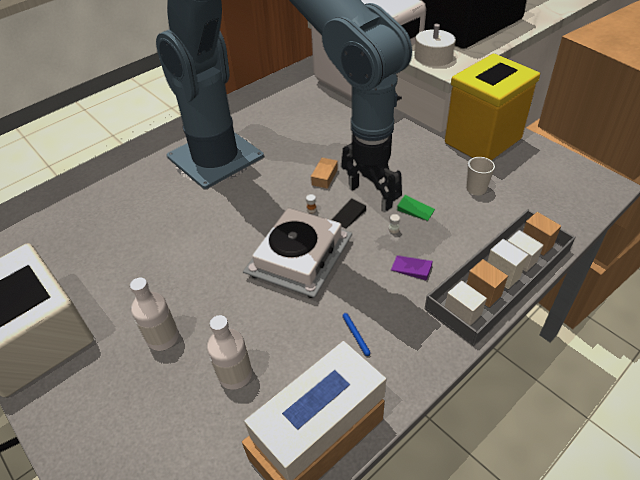

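View pics/side0.png

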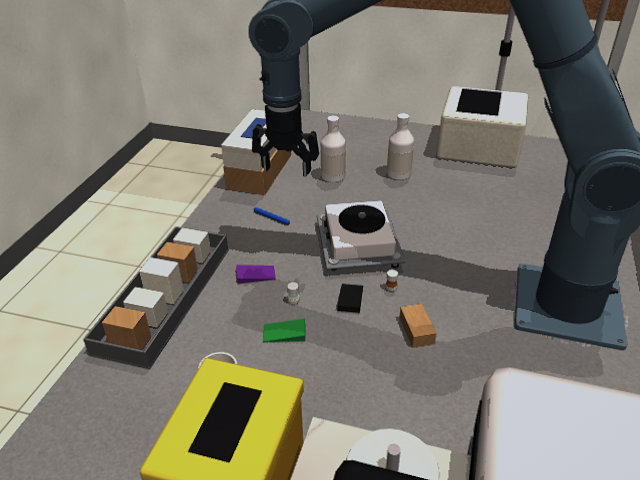

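The scene view shows the black wedge at (349,212), with green (415,208) and purple (411,267) look-alikes. The centrifuge is at (297,250). The side view shows the black wedge at (350,298), green at (284,330) and purple at (255,273). I choose the black one and check it in a close crop.

```bash
cat > h.py <<'E'
from workcell import r
import cv2,numpy as np
def proj(c,P):
    k=r.get_calibration(c);P=np.atleast_2d(P).astype(float)
    T=k["world_to_cam"]
    if T is None: return
    q=P@T[:3,:3].T+T[:3,3]; q=q*[1,-1,-1]
    return cv2.projectPoints(q,np.zeros(3),np.zeros(3),k["camera_matrix"],k["dist"])[0][:,0]
def ray(K,dist,T,uv,z):   # T world_to_cam
    n=cv2.undistortPoints(np.array([[uv]],float),K,dist)[0,0]
    R=T[:3,:3];o=-R.T@T[:3,3];d=R.T@np.array([n[0],-n[1],-1]); return o+d*(z-o[2])/d[2]
def pt(c,uv,z):
    k=r.get_calibration(c); return ray(k["camera_matrix"],k["dist"],k["world_to_cam"],uv,z)
E
python3 - <<'E'
from h import *
a=cv2.imread("pics/scene0.png")[185:305,235:375]; b=cv2.imread("pics/side0.png")[190:320,305:445]
f=lambda i:cv2.resize(i,(400,int(i.shape[0]*400/i.shape[1])),interpolation=cv2.INTER_CUBIC)
a,b=f(a),f(b);h=max(len(a),len(b));m=np.zeros((h,800,3),np.uint8);m[:len(a),:400]=a;m[:len(b),400:]=b
cv2.imwrite("pics/crop.png",m)
print("wedge",pt("scene",(349,211),.008),pt("side",(350,298),.008))
print("cent",pt("scene",(293,238),.091),pt("side",(362,217),.091))
print("press",pt("scene",(331.2,223),.075),pt("side",(336.6,240.6),.075))
for n,u,v in(("vialA",(394,233),(293,302)),("vialB",(311,212),(392,290))): print(n,pt("scene",u,0),pt("side",v,0))
k=r.get_calibration("wrist");print(k)
E
```

```text
wedge [0.46451384 0.11602457 0.008     ] [0.46853353 0.11872643 0.008     ]
cent [ 0.50297845 -0.10147932  0.091     ] [ 0.49038435 -0.08325275  0.091     ]
press [0.51633038 0.00654022 0.075     ] [0.53104952 0.00449717 0.075     ]
vialA [0.59862237 0.14737633 0.        ] [ 5.92327632e-01  1.57835193e-01 -1.11022302e-16]
vialB [0.38983607 0.04639849 0.        ] [0.38329353 0.05800725 0.        ]
{'camera_matrix': array([[357.72209746,   0.        , 317.54988337],
       [  0.        , 357.72209746, 239.95079653],
       [  0.        ,   0.        ,   1.        ]]), 'dist': array([0.00513088, 0.        , 0.        , 0.        , 0.        ]), 'tool_from_camera': array([[ 1.53395638e-04,  9.45683817e-01,  3.25087826e-01,
         8.48829460e-02],
       [ 9.99999939e-01, -4.27947801e-05, -3.47368584e-04,
         1.80891423e-04],
       [-3.14588786e-04,  3.25087859e-01, -9.45683766e-01,
         3.13968222e-02],
       [ 0.00000000e+00,  0.00000000e+00,  0.00000000e+00,
         1.00000000e+00]])}
```

View pics/crop.png

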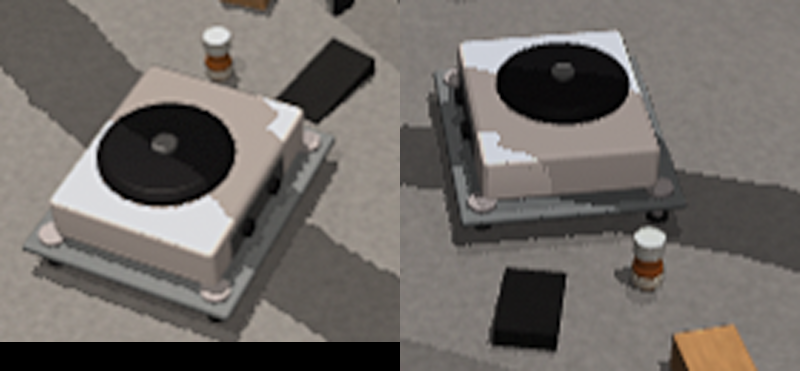

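The crop confirms it: the black wedge lies on the machine's +y side. The knobs face world +x, so the machine is nearly aligned with the world. I move the wrist camera over it for a closer measurement.

Emit:
{"name": "apply_moves", "arguments": {
  "increments": [
    [1, -4, 0, 0, 0, 0],
    [1, -4, 0, 0, 0, 0],
    [1, -4, 0, 0, 0, 0],
    [0, 0, 0, 0, 0, 0],
    [0, 0, 0, 0, 0, 0],
    [0, 0, 0, 0, 0, 0]
  ],
  "fingers": 0
}}

```text
t: 1.45
ee_pos: [0.531, 0.0297, 0.4048]
tcp_rot: [0.707, 0.707, 0.0, 0.0]
contact_force: [-0.7, -0.1, 0.3]
opening: -0.002
gripper_force: 0.0
```

```bash
cat >> h.py <<'E'
from scipy.spatial.transform import Rotation as Ro
def wcal(s):
    k=r.get_calibration("wrist");T=np.eye(4);T[:3,:3]=Ro.from_quat(s["tcp_rot"]).as_matrix();T[:3,3]=s["ee_pos"]
    return k["camera_matrix"],k["dist"],np.linalg.inv(T@k["tool_from_camera"])
E
python3 - <<'E'
from h import *
s=r.get_state();im=r.read_camera("wrist")[:,:,::-1];cv2.imwrite("pics/w1.png",im)
np.savez("w1.npz",tcp_rot=s["tcp_rot"],ee_pos=s["ee_pos"]);print(s["ee_pos"],s["contact_force"])
for n in("wedge","foot_tip","press_spot"): print(n,r.tip_of("wrist",n))
E
```

```text
[0.53100188 0.02965384 0.4048111 ] [-0.65549016 -0.07422494  0.27575319]
wedge [{'pixel': [254.7, 124.1], 'p': 0.67}, {'pixel': [495.2, 140.0], 'p': 0.61}]
foot_tip [{'pixel': [318.3, 202.6], 'p': 0.65}]
press_spot [{'pixel': [307.2, 247.6], 'p': 0.66}, {'pixel': [290.0, 298.3], 'p': 0.24}]
```

View pics/w1.png

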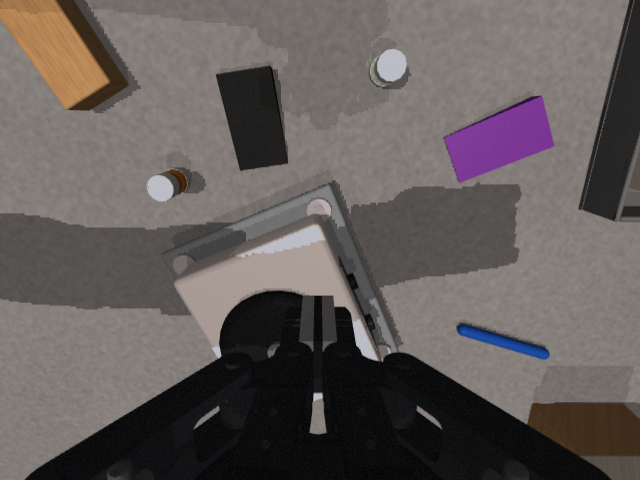

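The wrist view shows the black wedge with its back edge at (218,74)-(271,66) and thin end at (241,170)-(287,162). The plate's short corner is at (332,182) with its foot stud at (319,207). The other +y corner is at (165,252) and the +x,-y corner at (398,352).

```bash
cat > fit.py <<'E'
from h import *
from scipy.optimize import least_squares
K,D,T=wcal(dict(np.load("w1.npz")))
def fit(obs,mod,x0):
    A=np.array([ray(K,D,T,u,m[2])[:2] for u,m in zip(obs,mod)]);M=np.array(mod)[:,:2]
    f=lambda p:(M@np.array([[np.cos(p[2]),np.sin(p[2])],[-np.sin(p[2]),np.cos(p[2])]])+p[:2]-A).ravel()
    o=least_squares(f,x0);return o.x,np.round(o.fun*1000,1)
cen,e=fit([(332,182),(165,252),(398,352)],[(.095,.11,.030),(-.095,.11,.030),(.095,-.11,.03)],[.5,-.1,0.3]);print("cent",cen,e)
w,e=fit([(218,74),(271,66),(241,170),(287,162)],[(-.045,-.025,.018),(-.045,.025,.018),(.045,-.025,.003),(.045,.025,.003)],[.47,.12,-1.4]);print("wedge",w,e)
c,s=np.cos(cen[2]),np.sin(cen[2]);R=np.array([[c,-s],[s,c]])
foot=cen[:2]+R@[.075,.09];press=cen[:2]+R@[.058,.073]
print("foot",foot,"press",press)
cw,sw=np.cos(w[2]),np.sin(w[2]);Rw=np.array([[cw,-sw],[sw,cw]])
print("foot in wedge",Rw.T@(foot-w[:2]),"back mid",w[:2]+Rw@[-.045,0],"wedge dir",Rw[:,0], "wedge in machine yaw",w[2]-cen[2])
print("stud meas",ray(K,D,T,(319,207),.032))
E
python3 fit.py
```

```text
cent [ 0.49947519 -0.07918315  0.39487058] [-0.7  3.5 -5.7  2.3  6.4 -5.8]
wedge [ 0.47134965  0.11078023 -1.4382413 ] [-1.1  0.9  0.3  1.  -0.7 -0.2  1.5 -1.7]
foot [0.53408168 0.03274268] press [0.5249296  0.01051118]
foot in wedge [0.08564408 0.05186771] back mid [0.46540213 0.15538547] wedge dir [ 0.13216718 -0.99122744] wedge in machine yaw -1.8331118814158
stud meas [0.53307245 0.03122429 0.032     ]
```

Emit:
{"name": "apply_moves", "arguments": {
  "increments": [
    [-1, -0.3, 4, 0, 0, 0],
    [-0.9, -0.3, 4, 0, 0, 0],
    [0, 0, 4, 0, 0, 0],
    [0, 0, 2, 0, 0, 0],
    [0, 0, 1, 0, 0, 0],
    [0, 0, 0.4, 0, 0, 0],
    [0, 0, 0.2, 0, 0, 0],
    [0, 0, 0.1, 0, 0, 0],
    [0, 0, 0, 0, 0, 0]
  ]
}}

```text
t: 2.78
ee_pos: [0.5243, 0.011, 0.2482]
tcp_rot: [0.707, 0.707, 0.0, 0.0]
contact_force: [0.8, -0.5, 0.2]
opening: 0.002
gripper_force: 0.4
```

Emit:
{"name": "apply_moves", "arguments": {
  "increments": [
    [0, 0, 0.1, 0, 0, 0],
    [0, 0, 0.1, 0, 0, 0],
    [0, 0, 0.1, 0, 0, 0],
    [0, 0, 0, 0, 0, 0]
  ]
}}

```text
t: 3.28
ee_pos: [0.5245, 0.0114, 0.245]
tcp_rot: [0.707, 0.707, 0.001, 0.0]
contact_force: [2.4, 2.7, 6.5]
opening: -0.003
gripper_force: 2.7
```

Emit:
{"name": "apply_moves", "arguments": {
  "increments": [
    [0, 0, 0.1, 0, 0, 0],
    [0, 0, 0.1, 0, 0, 0],
    [0, 0, 0, 0, 0, 0],
    [0, 0, 0, 0, 0, 0]
  ]
}}

```text
t: 3.78
ee_pos: [0.5241, 0.0108, 0.2427]
tcp_rot: [0.707, 0.707, 0.0, 0.0]
contact_force: [3.4, 2.8, 4.0]
opening: -0.001
gripper_force: 2.3
```

Emit:
{"name": "apply_moves", "arguments": {
  "increments": [
    [0, 0, -3, 0, 0, 0],
    [0, 0, -2, 0, 0, 0],
    [3.3, -3.5, 0, 0, 0, 0],
    [3.5, -3.5, 0, 0, 0, 0],
    [3.5, -3.5, 0, 0, 0, 0],
    [0, 0, 0, 0, 0, -0.13],
    [0, 0, 4, 0, 0, 0],
    [0, 0, 4, 0, 0, 0],
    [0, 0, 2.5, 0, 0, 0],
    [0, 0, 0.7, 0, 0, 0],
    [0, 0, 0, 0, 0, 0]
  ]
}}

```text
t: 5.15
ee_pos: [0.4185, 0.1134, 0.1805]
tcp_rot: [0.66, 0.751, -0.001, -0.0]
contact_force: [-0.3, -0.6, -0.8]
opening: -0.002
gripper_force: 0.0
```

```bash
python3 - <<'E'
from h import *
im=r.read_camera("wrist")[:,:,::-1];cv2.imwrite("pics/w2.png",im);s=r.get_state();print(s["t"],s["ee_pos"],s["contact_force"])
E
```

```text
5.2 [0.4189461  0.11363972 0.18107464] [-0.79969318  0.81106349 -0.91758772]
```

View pics/w2.png

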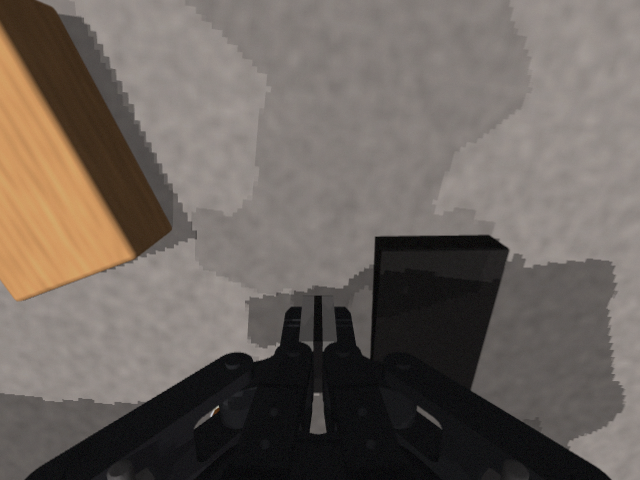

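Emit:
{"name": "apply_moves", "arguments": {
  "increments": [
    [0, 0.8, 0.4, 0, 0, 0],
    [0, 0.8, 0, 0, 0, 0],
    [0, 0.5, 0, 0, 0, 0],
    [0, 0.6, 0, 0, 0, 0],
    [0, 0.6, 0, 0, 0, 0],
    [0, 0.6, 0, 0, 0, 0],
    [0, 0.6, 0, 0, 0, 0],
    [0, 0.6, 0, 0, 0, 0],
    [0, 0.6, 0, 0, 0, 0],
    [0, 0.6, 0, 0, 0, 0],
    [0, 0, 0, 0, 0, 0]
  ]
}}

```text
t: 6.58
ee_pos: [0.4823, 0.1222, 0.1768]
tcp_rot: [0.66, 0.751, 0.001, 0.0]
contact_force: [-1.2, 0.3, -0.4]
opening: -0.0
gripper_force: 0.0
```

```bash
python3 - <<'E'
from h import *
im=r.read_camera("wrist")[:,:,::-1];cv2.imwrite("pics/w3.png",im);s=r.get_state();print(s["t"],s["ee_pos"],s["contact_force"])
E
```

```text
6.625 [0.4820352  0.12219336 0.17672689] [-0.41949689  1.22582288 -1.04748063]
```

View pics/w3.png

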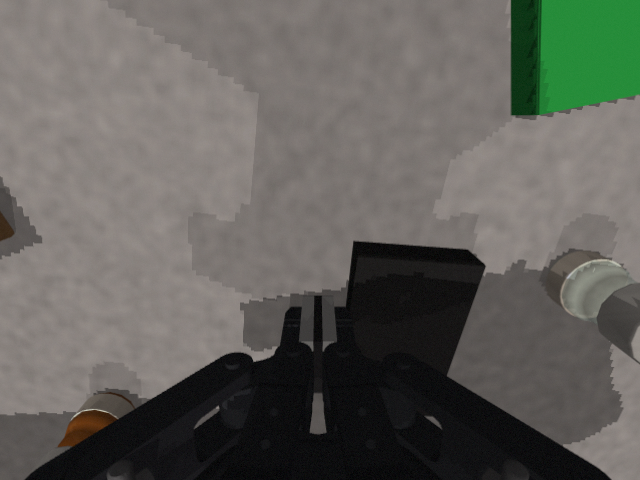

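The wedge followed the finger and turned slightly. Its back bottom edge is at (354,242)-(471,250) and its back top edge at (356,258)-(484,265).

```bash
python3 - <<'E'
from h import *
s=r.get_state();C=wcal(s)
for a,b,z in(((354,242),(471,250),0),((356,258),(484,265),.018)):
    A,B=ray(*C,a,z),ray(*C,b,z);d=B-A;L=np.hypot(*d[:2]);y=d/L;x=np.array([y[1],-y[0],0]);c=(A+B)/2+.045*x
    f=np.array([.5336,.032,0])-c
    print(A,B,"len",L,"yaw",np.arctan2(x[1],x[0]),"centre",c[:2],"foot in wedge",f@x,f@y, "back mid",((A+B)/2)[:2])
E
```

```text
[0.49378383 0.15799116 0.        ] [0.54469892 0.16090765 0.        ] len 0.05099855569890631 yaw -1.5135775524150263 centre [0.52181482 0.11452305] foot in wedge 0.08306196146029665 0.007046605280852173 back mid [0.51924138 0.1594494 ]
[0.49282461 0.1576709  0.018     ] [0.54223675 0.1611732  0.018     ] len 0.04953610521570837 yaw -1.5000353687561365 centre [0.52071226 0.11453466] foot in wedge 0.08323930737089728 0.0070201254902585355 back mid [0.51753068 0.15942205]
```

Emit:
{"name": "apply_moves", "arguments": {
  "increments": [
    [0, -1, 0, 0, 0, 0],
    [0, -0.5, -4, 0, 0, 0],
    [0, 0, -2, 0, 0, 0],
    [2.8, 2.7, 0, 0, 0, 0],
    [2.9, 2.8, 0, 0, 0, 0],
    [0, 0, 3, 0, 0, 0],
    [0, 0, 2.6, 0, 0, 0],
    [0, 0, 0.4, 0, 0, 0],
    [0, 0, 0, 0, 0, 0]
  ],
  "fingers": 2
}}

```text
t: 7.75
ee_pos: [0.5135, 0.1838, 0.177]
tcp_rot: [0.66, 0.752, -0.0, -0.0]
contact_force: [0.0, 0.1, 0.7]
opening: 0.232
gripper_force: 0.0
```

Emit:
{"name": "apply_moves", "arguments": {
  "increments": [
    [-0.7, 0, 0, 0, 0, 0],
    [-0.5, 0, 0, 0, 0, 0],
    [-0.5, 0, 0, 0, 0, 0],
    [-0.5, 0, 0, 0, 0, 0],
    [-0.5, 0, 0, 0, 0, 0],
    [-0.5, 0, 0, 0, 0, 0],
    [0, 0, 0, 0, 0, 0]
  ]
}}

```text
t: 8.62
ee_pos: [0.518, 0.1514, 0.1766]
tcp_rot: [0.66, 0.751, -0.0, 0.0]
contact_force: [0.1, -0.7, 0.6]
opening: 0.234
gripper_force: 0.0
```

```bash
python3 - <<'E'
from h import *
im=r.read_camera("wrist")[:,:,::-1];cv2.imwrite("pics/w4.png",im);s=r.get_state();print(s["t"],s["ee_pos"],s["contact_force"])
E
```

```text
8.675 [0.51787307 0.15169455 0.17655851] [-0.80929007 -0.00515773  0.31101694]
```

View pics/w4.png

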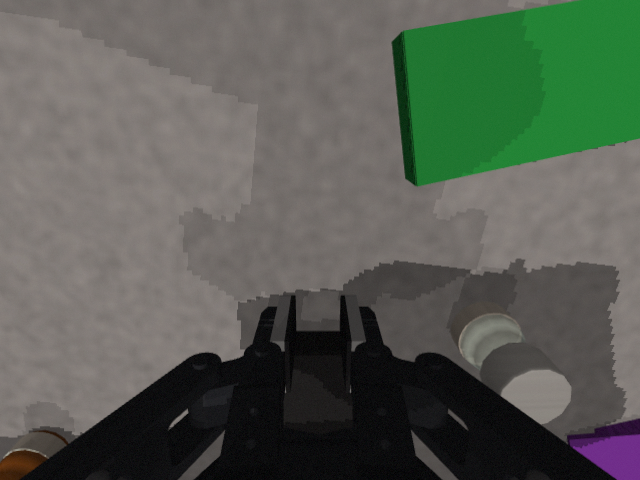

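The wedge is hidden behind the fingertips, apart from its dark back between them. The vial at (535,390) is clear. I push on and watch the force.

Emit:
{"name": "apply_moves", "arguments": {
  "increments": [
    [-0.5, 0, 0, 0, 0, 0],
    [-0.5, 0, 0, 0, 0, 0],
    [-0.5, 0, 0, 0, 0, 0],
    [-0.5, 0, 0, 0, 0, 0],
    [-0.5, 0, 0, 0, 0, 0],
    [0, 0, 0, 0, 0, 0]
  ]
}}

```text
t: 9.43
ee_pos: [0.5212, 0.1267, 0.1767]
tcp_rot: [0.66, 0.751, -0.0, 0.0]
contact_force: [-0.5, 0.1, 0.3]
opening: 0.229
gripper_force: 0.0
```

```bash
python3 - <<'E'
from h import *
im=r.read_camera("side")[:,:,::-1]; sc=r.read_camera("scene")[:,:,::-1]
f=lambda i:cv2.resize(i,(400,400),interpolation=cv2.INTER_CUBIC)
cv2.imwrite("pics/s5.png",np.hstack([f(sc[170:270,280:380]),f(im[210:310,290:390])]));s=r.get_state();print(s["t"],s["ee_pos"],s["contact_force"])
E
```

```text
9.525 [0.52115178 0.12732864 0.17670611] [ 0.52021007  0.97895582 -0.614982  ]
```

View pics/s5.png

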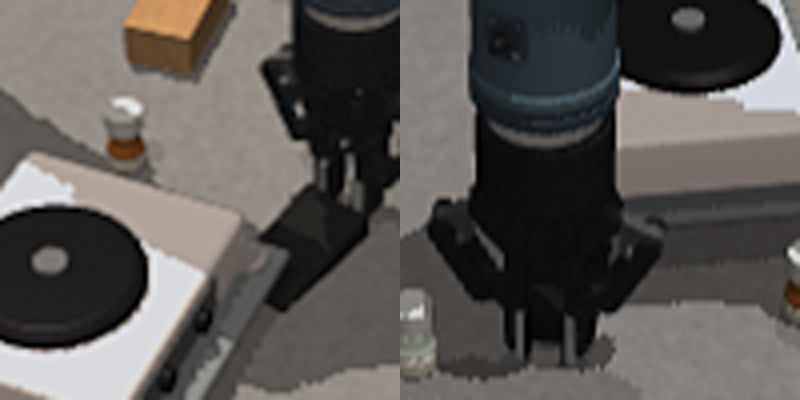

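The wedge is pushed squarely, and its thin end is now under the plate corner (scene crop at about (280,260)). I continue in small steps, feeling for contact.

Emit:
{"name": "apply_moves", "arguments": {
  "increments": [
    [-0.3, 0, 0, 0, 0, 0],
    [-0.3, 0, 0, 0, 0, 0],
    [0, 0, 0, 0, 0, 0]
  ]
}}

```text
t: 9.9
ee_pos: [0.522, 0.121, 0.1767]
tcp_rot: [0.66, 0.751, -0.0, 0.0]
contact_force: [-0.1, -0.2, 0.0]
opening: 0.232
gripper_force: 0.0
```

Emit:
{"name": "apply_moves", "arguments": {
  "increments": [
    [-0.2, 0, 0, 0, 0, 0],
    [-0.2, 0, 0, 0, 0, 0],
    [0, 0, 0, 0, 0, 0]
  ]
}}

```text
t: 10.28
ee_pos: [0.5225, 0.1172, 0.1767]
tcp_rot: [0.66, 0.751, -0.0, 0.0]
contact_force: [-0.1, -0.9, 0.1]
opening: 0.23
gripper_force: 0.0
```

Emit:
{"name": "apply_moves", "arguments": {
  "increments": [
    [-0.2, 0, 0, 0, 0, 0],
    [-0.2, 0, 0, 0, 0, 0],
    [0, 0, 0, 0, 0, 0]
  ]
}}

```text
t: 10.65
ee_pos: [0.523, 0.1132, 0.1767]
tcp_rot: [0.66, 0.751, -0.0, 0.0]
contact_force: [-0.3, -0.3, 0.1]
opening: 0.236
gripper_force: 0.0
```

Emit:
{"name": "apply_moves", "arguments": {
  "increments": [
    [-0.2, 0, 0, 0, 0, 0],
    [-0.2, 0, 0, 0, 0, 0],
    [0, 0, 0, 0, 0, 0]
  ]
}}

```text
t: 11.02
ee_pos: [0.5235, 0.1092, 0.1767]
tcp_rot: [0.66, 0.751, -0.0, 0.0]
contact_force: [0.8, 0.7, 0.5]
opening: 0.234
gripper_force: 0.0
```

Emit:
{"name": "apply_moves", "arguments": {
  "increments": [
    [-0.2, 0, 0, 0, 0, 0],
    [-0.1, 0, 0, 0, 0, 0],
    [0, 0, 0, 0, 0, 0]
  ]
}}

```text
t: 11.4
ee_pos: [0.5239, 0.1064, 0.1767]
tcp_rot: [0.66, 0.751, -0.0, 0.0]
contact_force: [-0.3, -0.8, 0.3]
opening: 0.228
gripper_force: 0.0
```

Emit:
{"name": "apply_moves", "arguments": {
  "increments": [
    [-0.15, 0, 0, 0, 0, 0],
    [-0.15, 0, 0, 0, 0, 0]
  ]
}}

```text
t: 11.65
ee_pos: [0.5242, 0.1035, 0.1767]
tcp_rot: [0.66, 0.752, 0.0, 0.0]
contact_force: [0.8, 0.6, -0.6]
opening: 0.229
gripper_force: 0.3
```

Emit:
{"name": "apply_moves", "arguments": {
  "increments": [
    [-0.1, 0, 0, 0, 0, 0],
    [-0.1, 0, 0, 0, 0, 0]
  ]
}}

```text
t: 11.9
ee_pos: [0.5245, 0.1018, 0.1767]
tcp_rot: [0.66, 0.752, 0.0, -0.0]
contact_force: [0.5, 2.1, -0.9]
opening: 0.234
gripper_force: 1.1
```

Emit:
{"name": "apply_moves", "arguments": {
  "increments": [
    [-0.1, 0, 0, 0, 0, 0],
    [-0.1, 0, 0, 0, 0, 0]
  ]
}}

```text
t: 12.15
ee_pos: [0.5246, 0.1006, 0.1767]
tcp_rot: [0.659, 0.752, 0.001, -0.0]
contact_force: [-0.4, 5.7, 0.2]
opening: 0.233
gripper_force: 2.9
```

Emit:
{"name": "apply_moves", "arguments": {
  "increments": [
    [0, 0, 0, 0, 0, 0],
    [0, 0, 0, 0, 0, 0]
  ]
}}

```text
t: 12.4
ee_pos: [0.5247, 0.1005, 0.1767]
tcp_rot: [0.659, 0.752, 0.0, -0.0]
contact_force: [-1.5, 5.3, -0.2]
opening: 0.234
gripper_force: 2.6
```

```bash
python3 - <<'E'
from h import *
im=r.read_camera("side")[:,:,::-1]; sc=r.read_camera("scene")[:,:,::-1]
print(r.tip_of("scene","press_spot"),r.tip_of("scene","centrifuge"))
f=lambda i:cv2.resize(i,(400,400),interpolation=cv2.INTER_CUBIC)
cv2.imwrite("pics/s6.png",np.hstack([f(sc[190:310,240:360]),f(im[190:310,300:420])]));s=r.get_state();print(s["t"],s["ee_pos"],s["contact_force"])
E
```

```text
[{'pixel': [331.2, 224.5], 'p': 0.75}] [{'pixel': [297.6, 259.0], 'p': 0.92}]
12.6 [0.52466129 0.1005145  0.17670449] [-0.513127    4.53585391 -0.15594114]
```

View pics/s6.png

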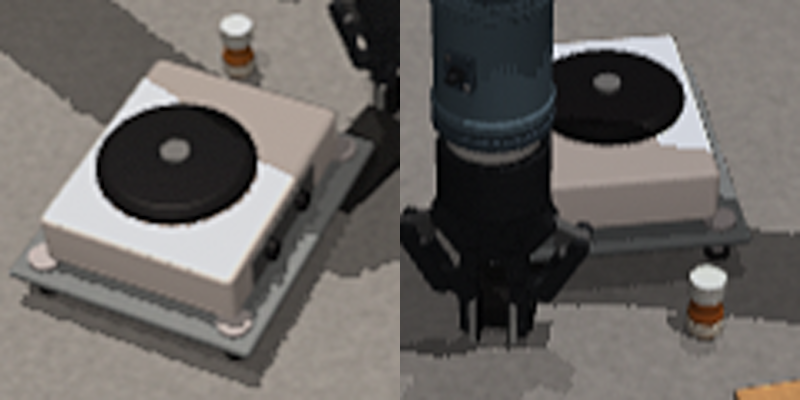

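The wedge is seated at about 5 N and the machine has not moved (same pixels in the scene view). I back off, close the fingers and go to the press spot.

Emit:
{"name": "apply_moves", "arguments": {
  "increments": [
    [1, 0, 0, 0, 0, 0],
    [1, 0, 0, 0, 0, 0],
    [0, 0, -5, 0, 0, 0],
    [0, 0, -5, 0, 0, 0],
    [-3.9, -0.4, 0, 0, 0, 0],
    [-4, -0.4, 0, 0, 0, 0],
    [-3, -0.3, 0, 0, 0, 0],
    [0, 0, 1.7, 0, 0, 0],
    [0, 0, 0.8, 0, 0, 0],
    [0, 0, 0.2, 0, 0, 0],
    [0, 0, 0, 0, 0, 0]
  ],
  "fingers": 0
}}

```text
t: 13.98
ee_pos: [0.5254, 0.0109, 0.2496]
tcp_rot: [0.659, 0.752, 0.0, -0.0]
contact_force: [-0.1, -0.3, 0.2]
opening: 0.007
gripper_force: 0.0
```

Emit:
{"name": "apply_moves", "arguments": {
  "increments": [
    [0, 0, 0.1, 0, 0, 0],
    [0, 0, 0.1, 0, 0, 0],
    [0, 0, 0.1, 0, 0, 0],
    [0, 0, 0, 0, 0, 0]
  ]
}}

```text
t: 14.48
ee_pos: [0.5257, 0.0103, 0.2482]
tcp_rot: [0.66, 0.752, 0.0, 0.0]
contact_force: [-4.6, 0.2, 16.4]
opening: -0.004
gripper_force: 7.9
```

Emit:
{"name": "apply_moves", "arguments": {
  "increments": [
    [0, 0, -0.05, 0, 0, 0],
    [0, 0, 0, 0, 0, 0],
    [0, 0, 0, 0, 0, 0]
  ]
}}

```text
t: 14.85
ee_pos: [0.5256, 0.0103, 0.2483]
tcp_rot: [0.66, 0.752, 0.0, 0.0]
contact_force: [-3.7, -0.5, 10.7]
opening: -0.0
gripper_force: 5.4
```

```bash
python3 - <<'E'
from h import *
im=r.read_camera("side")[:,:,::-1]; sc=r.read_camera("scene")[:,:,::-1]
F=[]
for i in range(4): r.read_camera("side"); s=r.get_state();F.append(s["contact_force"])
print(s["t"],s["ee_pos"],np.round(F,1))
f=lambda i:cv2.resize(i,(400,400),interpolation=cv2.INTER_CUBIC)
cv2.imwrite("pics/s7.png",np.hstack([f(sc[190:310,260:380]),f(im[190:310,300:420])]))
E
```

```text
15.15 [0.52560503 0.01024298 0.24831803] [[-2.5  0.4 10.6]
 [-1.7  0.5 11.3]
 [-2.6  1.1 11.3]
 [-2.6 -0.2 11.1]]
```

View pics/s7.png

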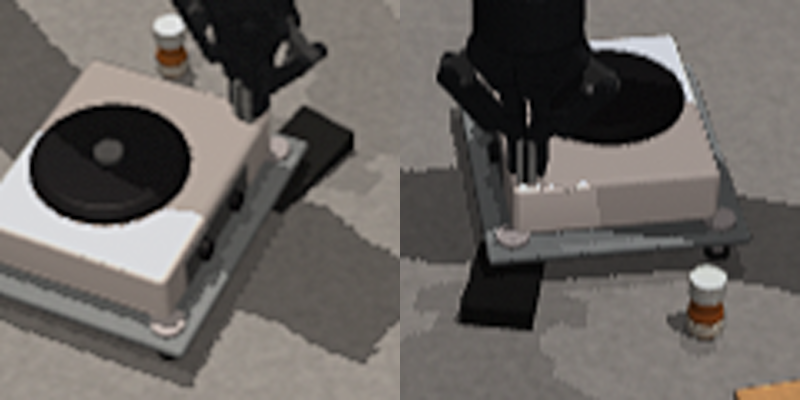

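The side view shows the wedge under the short corner, with its back bottom edge at crop (460,320)-(532,327). The press is steady at 11 N. One numeric check on the lateral offset before handing in.

```bash
python3 - <<'E'
from h import *
P=[pt("side",(300+(u-400)*.3,190+v*.3),0)[:2] for u,v in((460,320),(532,327))]
B,A=P;y=(B-A)/np.hypot(*(B-A));x=np.array([y[1],-y[0]]);c=(A+B)/2+.045*x;f=np.array([.5336,.032])-c
print(A,B,np.hypot(*(B-A)),f@x,f@y)
E
```

```text
[0.50213679 0.08414153] [0.55287561 0.09055326] 0.051142323516614366 0.010674690559519097 -0.0008932000022106402
```

The foot sits 11 mm along the wedge from its centre and 1 mm off the centre line, as intended.

```bash
python3 -c "
from workcell import r
print(r.close_job())"
```

```text
the job is handed in; nothing more can be done
None
```

I handed the job in at about 15 s: the corner was rocked first, then the wedge pushed under the short foot (about 1 mm off its centre line), and the machine now stays firm under a steady 11 N press on that corner; no verdict was returned.

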